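# Find the loose hold-down stud of the potter's wheel and hold its cover open

### The job

The potter's wheel wobbles because one of its three hold-down studs is loose. Tap each stud lightly on its top, going round from the left foot to the near foot to the right foot, to find the one that drops, knocking it right down; then lift that foot's yellow splash cover by its handle to well past half-way to upright and finish while still holding it open there, so that a mate can get a spanner on the nut. Leave the other two covers shut and do not disturb the other things on the bench.

Things in the scene. Friction and masses are not known exactly. Their poses are not given: they have to be found in the camera images.
- wheel: Bench-top potter's wheel fixed to the bench: red motor drum with aluminium wheel head (180 mm across, top 159 mm up, 2 pins 9 mm more), red control box (70 to 186 mm along +x), three grey lugs on rubber mounts at left, near and right. Origin on the bench under its axis; x to the control box, away from the robot within 15 deg. Outward from the axis each foot has hinge 135, stud 167, handle 222 mm.
- stud_left_top (a point): Top centre of the steel stud of the left foot (115 deg anticlockwise from the wheel's +x): 16 mm across, upright, top 88 mm above the bench, 24 mm out of its cover's opening. A sound stud is solid (gives under 2 mm); the loose one drops 7 mm under about 2.5 N, stops solid and stays down. They look alike; which is loose changes.
- stud_left (a joint): How far the left stud has dropped, in m: 0 at the start, 0.007 for a loose stud knocked right down.
- cover_left_handle (a point): Middle of the dark handle bar of the left foot's yellow cover: round, 10 mm thick, 46 mm clear between its legs, level, parallel to the hinge (square to the outward line), 90 mm above the bench when shut, 25 mm outside the cover's edge; it turns between the fingers. From above a finger fits on each side, opened to 50 mm.
- cover_left_hinge (a point): Middle of the left cover's hinge pin, 61 mm above the bench, on the cover's side next to the wheel. The cover (62 mm outward, 60 mm wide, top at 64 mm) swings up towards the wheel. When shut, the handle bar is 87 mm outward of the pin and 29 mm higher.
- cover_left (a joint): Angle of the left cover in rad: 0 shut, growing as it is lifted, 0.79 half-way to upright, stop at 1.3. A light spring pulls it shut (about 1 N at the handle when shut, 2 N lifted); it falls shut if let go.
- stud_near_top (a point): Top centre of the steel stud of the near foot (180 deg, the one nearest the robot): 16 mm across, upright, top 88 mm above the bench, 24 mm out of its cover's opening. A sound stud is solid (gives under 2 mm); the loose one drops 7 mm under about 2.5 N, stops solid and stays down. They look alike; which is loose changes.
- stud_near (a joint): How far the near stud has dropped, in m: 0 at the start, 0.007 for a loose stud knocked right down.
- cover_near_handle (a point): Middle of the dark handle bar of the near foot's yellow cover: round, 10 mm thick, 46 mm clear between its legs, level, parallel to the hinge (square to the outward line), 90 mm above the bench when shut, 25 mm outside the cover's edge; it turns between the fingers. From above a finger fits on each side, opened to 50 mm.
- cover_near_hinge (a point): Middle of the near cover's hinge pin, 61 mm above the bench, on the cover's side next to the wheel. The cover (62 mm outward, 60 mm wide, top at 64 mm) swings up towards the wheel. When shut, the handle bar is 87 mm outward of the pin and 29 mm higher.
- cover_near (a joint): Angle of the near cover in rad: 0 shut, growing as it is lifted, 0.79 half-way to upright, stop at 1.3. A light spring pulls it shut (about 1 N at the handle when shut, 2 N lifted); it falls shut if let go.
- stud_right_top (a point): Top centre of the steel stud of the right foot (115 deg clockwise from the wheel's +x): 16 mm across, upright, top 88 mm above the bench, 24 mm out of its cover's opening. A sound stud is solid (gives under 2 mm); the loose one drops 7 mm under about 2.5 N, stops solid and stays down. They look alike; which is loose changes.
- stud_right (a joint): How far the right stud has dropped, in m: 0 at the start, 0.007 for a loose stud knocked right down.
- cover_right_handle (a point): Middle of the dark handle bar of the right foot's yellow cover: round, 10 mm thick, 46 mm clear between its legs, level, parallel to the hinge (square to the outward line), 90 mm above the bench when shut, 25 mm outside the cover's edge; it turns between the fingers. From above a finger fits on each side, opened to 50 mm.
- cover_right_hinge (a point): Middle of the right cover's hinge pin, 61 mm above the bench, on the cover's side next to the wheel. The cover (62 mm outward, 60 mm wide, top at 64 mm) swings up towards the wheel. When shut, the handle bar is 87 mm outward of the pin and 29 mm higher.
- cover_right (a joint): Angle of the right cover in rad: 0 shut, growing as it is lifted, 0.79 half-way to upright, stop at 1.3. A light spring pulls it shut (about 1 N at the handle when shut, 2 N lifted); it falls shut if let go.
- bowl: Bystander: small terracotta bowl, 110 mm across, 60 mm high, to the left of the wheel. Origin at the centre of its foot.
- glaze: Bystander: white glaze jar with a blue cap, 66 mm across, 85 mm high, to the right of the wheel. Origin at the centre of its underside.
- spanner: Bystander: steel spanner, 190 mm long, lying on the bench near the robot, right of the middle. Origin under its middle.
- brush: Bystander: brush, 180 mm long, lying on the bench near the robot, left of the middle. Origin under its middle.

How it is judged:
By the outcome, as a careful person would: the job done as asked, in the order asked, and still so for the second after the job is handed in, while the arm keeps its last pose, push and grip.
It also fails if it takes over 64 s, if anything falls off the work surface, if the arm or the gripper's body presses on something with over 40 N, if the wrist force passes 120 N, or if a joint passes its speed limit or range.

### The arm

A 6-joint arm with a two-finger parallel gripper is mounted at the origin on the work surface. World frame = base frame: x ahead of the robot, y to its left, z up, the work surface at z = 0. Lengths are in mm, angles in degrees, forces in N, time in s.
With the tool pointing down it reaches from about 300 to 950 mm from the base axis. Payload 3.1 kg.
Tool frame: the origin (TCP) lies on the centre line of the jaws, within the pads' length; the fingertips stand 25 mm ahead of it and the grasp point (between the pads) lies 6 mm ahead of it; z points along the fingers, y is the direction in which the jaws open and shut (so a half turn about z gives the same grasp; the last joint's range is limited). The gripper opens to 85 mm and grips with 20 to 120 N. Pads are 22 mm wide; open, the fingers measure 114 mm over their backs; the gripper's body (76 mm by 85 mm) begins 54 mm behind the grasp point. The pads swing forward as they close: fully open they stand 13 mm farther back than shut.
Start: joints at [-72.061, 17.653, 93.61, -0, 68.738, -3.994], TCP at [233.424, -579.781, 256.272] pointing down, gripper open.
Joint ranges: [-175.34, 175.34], [-45.06, 112.39], [2.9, 150.54], [-68.45, 248.45], [3.09, 151.38], [-168.51, 168.51]. Speed limits (degrees/s): [159.86, 159.86, 180, 180, 180, 180].

### API

Orientations are given as a 3x3 rotation matrix whose columns are the frame's x, y, z axes.
In Python, from bench import manip gives the robot as it stands.
- The arm moves only by the tool move_arm, never from a script. Its argument "steps" is a list of rows, each an object with "delta_pos": the shift along the world's x, y, z as a fraction of full scale, a list of three; "delta_rot": the turn, a rotation vector about the world's x, y, z as a fraction of full scale, a list of three. In form: [{"delta_pos": [tx, ty, tz], "delta_rot": [ax, ay, az]}, ...]. A call has 1 to 5 rows; each row shifts and turns the commanded pose from where the row before left it; what a row does not reach is not made up. Full scale, the value 1, is 75 mm for a shift and pi rad for a turn. A row lasts 1/12 s, in which the tool goes at most 41.7 mm and 7.16 degrees, less where a joint would pass 70% of its speed; a pose out of reach is approached as far as the arm can. A call with a number of a shift or a turn outside -1 to 1 is refused whole. A call with a gripper value outside its range is refused whole. "jaw" is the opening in per cent of the stroke, from 0 (shut) to 100 (fully open), set as the call begins (left out, the last holds). The fingers move at their own pace and stop on an object; the grip force is fixed at half the most. Time passes only in rows, so rows that do not move let the fingers close. It gives the time, the measured TCP pose, the force and the opening at its end, in the units of the state.
- manip.observe(): the state, without advancing time (a new reading comes with each control period).
- manip.capture(name): name is "scene" or "side" or "wrist"; returns (picture, depth): 384x512x3 uint8, blue, green, red; 384x512 float32, mm along the optical axis (not along the pixel's ray), 0 where there is no reading.
- manip.camera_info(name): a dict with "intrinsics" (3x3 intrinsics, pixels), "rvec" (rotation vector, rad) and "tvec" (3), from world to camera coordinates, as OpenCV has them; the wrist camera has in their place "hand_eye" (4x4, takes a point from camera to tool coordinates, whose origin is the TCP and whose axes are the flange's). Camera axes: x right, y down, z forward; pixel columns grow to the right and rows downward; lengths in mm; the calibration is good to about 2 mm. A picture is of the moment at which its call begins: read the wrist's pose just before it. camera_info takes no time and is no camera call.
- manip.job_done(): hands the job in, once; it reports no verdict.
Trained networks look in the newest picture that a camera, given by its name, has taken for a name from the list of things; names that differ only in an ending like _2 or _b are one class to them, and where a whole thing is asked for, a point or a joint stands for the part that bears it (a point fixed in the world has none). Each returns a list of dicts, best first, with "score" (0 to 1); they miss things now and then, are a little off and sometimes report something else, mostly with a low value. They report only what shows in the picture. A call takes as long as a camera call.
- manip.outline_of(query, camera): "region" (384x512 bool, what is visible of it) and "bbox" ([left, top, right, bottom] in pixels, round what is visible of it).
- manip.tip_of(query, camera): "location" ([row, column] in pixels: a listed point, or the origin of a listed thing).
The state is a dict: "t": time; "qpos": joint angles; "dq": joint speeds; "joint_torque": joint torques, N m; "ee_pos": TCP position; "ee_rot": TCP orientation; "ft_force": force on the tool from outside, world axes, zero at the start; "wrist_torque": the same for the moment, N m; "finger_gap": finger opening in mm.
Only numpy, scipy, OpenCV 4.12 (cv2) and the standard library are available. Lean on these libraries where they do the work, as an engineer would, in place of code of your own. Each camera call takes 0.05 s, during which the arm holds its last target.

## Working session

There is one attempt and no reset: what is moved stays moved. The work goes in short steps, Python scripts to look and compute and a tool call to move; the robot and the scene stay as the last step left them, time stands still between calls to the robot, and variables do not carry over. Pictures are saved under pics/ and viewed, and the job is handed in when it is done.

Besides the shell and the picture viewer there is one more tool, called after "Call:" as name(argument=value, ...), one argument or row to a line, values as JSON. move_arm: Moves the arm, as the interface text tells. Its arguments: {"type":"object","properties":{"steps":{"type":"array","items":{"type":"object","properties":{"delta_pos":{"type":"array","items":{"type":"number"}},"delta_rot":{"type":"array","items":{"type":"number"}}}}},"jaw":{"type":"number"}},"required":["steps"]}

```bash
mkdir -p pics; ls; cat > h.py <<'E'
import numpy as np,cv2
from bench import manip
def cam(n):
    c=manip.camera_info(n);K=np.array(c["intrinsics"],float)
    if "rvec" in c:
        R=cv2.Rodrigues(np.array(c["rvec"],float))[0];t=np.array(c["tvec"],float).ravel()
        return K,R,t
    o=manip.observe();H=np.array(c["hand_eye"]);T=np.eye(4);T[:3,:3]=o["ee_rot"];T[:3,3]=o["ee_pos"]
    M=np.linalg.inv(T@H);return K,M[:3,:3],M[:3,3]
def proj(P,C):
    K,R,t=C;p=(np.atleast_2d(P)@R.T+t)@K.T;return p[:,:2]/p[:,2:]
def onplane(u,v,z,C):
    K,R,t=C;d=R.T@np.linalg.solve(K,[u,v,1]);c=-R.T@t;return c+d*(z-c[2])/d[2]
def cloud(D,C):
    K,R,t=C;v,u=np.mgrid[:D.shape[0],:D.shape[1]]
    P=np.stack([(u-K[0,2])/K[0,0]*D,(v-K[1,2])/K[1,1]*D,D],-1)
    return (P-t)@R
E
python3 - <<'E'
from h import *
o=manip.observe();print(o)
names=["stud_left_top","stud_near_top","stud_right_top","cover_left_handle","cover_near_handle","cover_right_handle","wheel"]
zs=[88]*3+[90]*3+[0]
for c in ["scene","side"]:
    C=cam(c);im,D=manip.capture(c);cv2.imwrite(f"pics/{c}0.png",im);np.save(f"{c}0.npy",D)
    for n,z in zip(names,zs):
        r=manip.tip_of(n,c)
        for q in r[:2]:
            v,u=q["location"];print(c,n,round(q["score"],2),round(u),round(v),onplane(u,v,z,C).round(1))
E
```

```text
pics
{'t': 0.0, 'qpos': array([-7.20614755e+01,  1.77055274e+01,  9.36882079e+01, -5.18734804e-04,
        6.87382263e+01, -3.99263038e+00]), 'dq': array([ 0.04620772, -0.00210623, -0.01252664,  0.12699148,  0.06619348,
        0.02336473]), 'joint_torque': array([-1.25273109e-03, -4.15253985e+01, -2.76665354e+01, -1.75692126e-04,
        1.02793312e-02, -1.53335571e-05]), 'ee_pos': array([ 233.18015509, -579.05601912,  255.04681308]), 'ee_rot': array([[ 9.27632128e-01,  3.73494473e-01, -7.17392633e-04],
       [ 3.73495131e-01, -9.27629558e-01,  2.18860048e-03],
       [ 1.51955570e-04, -2.29815877e-03, -9.99997348e-01]]), 'ft_force': array([-0.69070256, -1.06305849,  0.7987276 ]), 'wrist_torque': array([ 0.04711783, -0.01005505, -0.00314799]), 'finger_gap': 85.53152747633214}
scene stud_left_top 0.37 303 212 [654.3 102.5  88. ]
scene stud_left_top 0.16 239 202 [536.5 -26.6  88. ]
scene stud_near_top 0.5 240 204 [545.  -27.7  88. ]
scene stud_right_top 0.55 196 241 [ 617.6 -187.2   88. ]
scene stud_right_top 0.46 232 189 [477.8 -18.7  88. ]
scene cover_left_handle 0.8 316 200 [631.2 162.2  90. ]
scene cover_near_handle 0.52 228 190 [477.3 -32.7  90. ]
scene cover_near_handle 0.21 306 214 [665.3 103.1  90. ]
scene cover_right_handle 0.7 171 242 [ 593.6 -242.    90. ]
scene wheel 0.92 262 264 [694.1 -42.7   0. ]
scene wheel 0.73 318 199 [550.1 244.7   0. ]
side stud_left_top 0.52 208 187 [638.7 118.6  88. ]
side stud_near_top 0.46 259 181 [533.8 -36.5  88. ]
side stud_right_top 0.44 270 156 [ 619.8 -188.3   88. ]
side cover_left_handle 0.49 196 194 [635.9 175.8  90. ]
side cover_near_handle 0.58 270 189 [469.8 -30.7  90. ]
side cover_right_handle 0.63 284 156 [ 583.3 -226.9   90. ]
side wheel 0.81 234 181 [692.9 -52.4   0. ]
```

View pics/scene0.png

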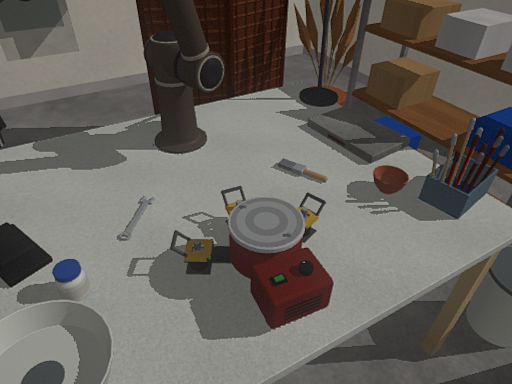

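View pics/side0.png

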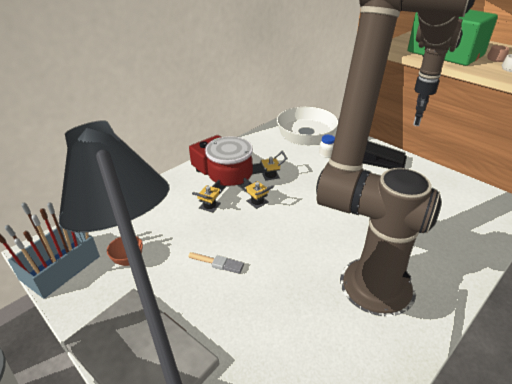

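```bash
python3 - <<'E'
from h import *
for c in ["scene","side"]:
    K,R,t=cam(c);print(c,(-R.T@t).round(),K[0,0])
    D=np.load(f"{c}0.npy");P=cloud(D,(K,R,t));print((D>0).mean())
    # wheel head top disc
    m=(D>0)&(abs(P[...,2]-159)<4)&(abs(P[...,0]-695)<130)&(abs(P[...,1]+45)<130)
    q=P[m];print(m.sum(),q.mean(0),q.min(0),q.max(0))
    (a,b),r=cv2.minEnclosingCircle(q[:,:2].astype(np.float32));print(a,b,r)
E
```

```text
scene [1236. -390.  751.] 376.0602324785123
0.9849751790364584
3218 [706.07796411 -45.25718045 158.30302779] [ 610.20781293 -131.25108376  155.00968779] [789.25081114  48.33585426 162.95249145]
700.1619262695312 -41.025672912597656 90.40518951416016
side [-292.  789.  943.] 394.8781886645079
0.9960174560546875
881 [691.75843222 -35.25940752 159.90355126] [ 607.14889743 -130.21202591  155.0277221 ] [787.20730086  50.13541647 162.95422767]
698.53955078125 -38.714725494384766 92.52657318115234
```

```bash
cat >> h.py <<'E'
ANG=dict(left=115,near=180,right=-115)
def pt(x,y,yaw,foot,r,z):
    a=np.radians(ANG[foot]+yaw);return np.array([x+r*np.cos(a),y+r*np.sin(a),z])
E
python3 - <<'E'
from h import *
from scipy.optimize import least_squares
obs={"scene":{("left",222,90):(316,200),("left",167,88):(303,212),("near",222,90):(228,190),("near",167,88):(240,204),("right",167,88):(196,241),("right",222,90):(171,242)},
"side":{("left",167,88):(208,187),("left",222,90):(196,194),("near",167,88):(259,181),("near",222,90):(270,189),("right",167,88):(270,156),("right",222,90):(284,156)}}
def res(p,cs=("scene","side")):
    return np.concatenate([(proj([pt(*p,*k) for k in obs[c]],cam(c))-np.array(list(obs[c].values()))).ravel() for c in cs])
for cs in (("scene",),("side",),("scene","side")):
    s=least_squares(lambda p:res(p,cs),[699,-40,-3],loss="soft_l1");print(cs,s.x.round(1),s.cost, s.fun.round(1))
print({f:(pt(*s.x,f,167,88).round(),pt(*s.x,f,222,90).round()) for f in ANG})
print(np.array(manip.camera_info("wrist")["hand_eye"]).round(2),cam("wrist")[0].round())
E
```

```text
('scene',) [705.8 -49.6  -5.9] 7.138590299715574 [-0.4  0.3  0.9 -1.4  2.6  1.1 -2.1 -0.8 -1.5  1.6  0.7 -0.6]
('side',) [698.8 -42.1  -4.6] 8.255555191270957 [ 0.3 -0.5  4.3  0.7 -1.4  1.2 -2.4 -0.4  0.8  0.6 -0.1 -1.8]
('scene', 'side') [703.5 -46.9  -5.4] 18.173500999744398 [-0.7 -0.7  0.8 -2.4  2.5  0.5 -2.1 -1.4 -0.9  1.1  1.3 -1.  -0.1 -1.8
  3.8 -0.8 -1.9  0.3 -3.1 -1.1  0.9  0.   0.  -2.3]
{'left': (array([648., 110.,  88.]), array([629., 162.,  90.])), 'near': (array([537., -31.,  88.]), array([483., -26.,  90.])), 'right': (array([ 619., -191.,   88.]), array([ 591., -238.,   90.]))}
[[   0.     -0.97   -0.26   64.2 ]
 [   1.      0.      0.     -0.12]
 [  -0.     -0.26    0.97 -117.94]
 [   0.      0.      0.      1.  ]] [[299.   0. 255.]
 [  0. 299. 194.]
 [  0.   0.   1.]]
```

Call:
move_arm(
  steps=[
    {"delta_pos": [0.32,0.43,0.05]},
    {"delta_pos": [0.32,0.43,0.05]},
    {"delta_pos": [0.32,0.43,0.05]},
    {"delta_pos": [0.32,0.43,0.05]},
    {"delta_pos": [0.32,0.43,0.05]},
  ],
  jaw=0,
)

```text
invalid input at $.steps[0]: expected keys delta_pos, delta_rot
```

Call:
move_arm(
  steps=[
    {"delta_pos": [0.32,0.43,0.05]},
    {"delta_pos": [0.32,0.43,0.05]},
    {"delta_pos": [0.32,0.43,0.05]},
    {"delta_pos": [0.32,0.43,0.05]},
    {"delta_pos": [0.32,0.43,0.05]},
  ],
)

```text
invalid input at $.steps[0]: expected keys delta_pos, delta_rot
```

Call:
move_arm(
  steps=[
    {"delta_pos": [0.32,0.43,0.05]},
    {"delta_pos": [0.32,0.43,0.05]},
    {"delta_pos": [0.32,0.43,0.05]},
    {"delta_pos": [0.2,0.25,0.05]},
    {"delta_pos": [0,0,0]},
  ],
)

```text
invalid input at $.steps[0]: expected keys delta_pos, delta_rot
```

Call:
move_arm(
  steps=[
    {"delta_pos": [0.32,0.43,0.05],"delta_rot": [0,0,0]},
    {"delta_pos": [0.32,0.43,0.05],"delta_rot": [0,0,0]},
    {"delta_pos": [0.32,0.43,0.05],"delta_rot": [0,0,0]},
    {"delta_pos": [0.32,0.43,0.05],"delta_rot": [0,0,0]},
    {"delta_pos": [0.32,0.43,0.05],"delta_rot": [0,0,0]},
  ],
  jaw=0,
)

```text
t: 1.22
ee_pos: [354.1, -417.1, 275.3]
ee_rot: [[0.928, 0.373, 0.0], [0.373, -0.928, -0.0], [0.0, 0.0, -1.0]]
ft_force: [0.5, -0.5, -0.1]
finger_gap: 25.4
```

Call:
move_arm(
  steps=[
    {"delta_pos": [0.32,0.43,0.05],"delta_rot": [0,0,0]},
    {"delta_pos": [0.32,0.43,0.05],"delta_rot": [0,0,0]},
    {"delta_pos": [0.32,0.43,0.05],"delta_rot": [0,0,0]},
    {"delta_pos": [0.32,0.43,0.05],"delta_rot": [0,0,0]},
    {"delta_pos": [0.32,0.43,0.05],"delta_rot": [0,0,0]},
  ],
)

```text
t: 1.63
ee_pos: [474.3, -255.6, 294.3]
ee_rot: [[0.928, 0.373, 0.001], [0.373, -0.928, -0.0], [0.0, 0.001, -1.0]]
ft_force: [0.2, -0.9, 0.2]
finger_gap: -0.0
```

Call:
move_arm(
  steps=[
    {"delta_pos": [0.32,0.43,0.05],"delta_rot": [0,0,0]},
    {"delta_pos": [0.32,0.43,0.05],"delta_rot": [0,0,0]},
    {"delta_pos": [0.32,0.43,0.05],"delta_rot": [0,0,0]},
    {"delta_pos": [0.2,0.25,0.05],"delta_rot": [0,0,0]},
    {"delta_pos": [0,0,0],"delta_rot": [0,0,0]},
  ],
)

```text
t: 2.05
ee_pos: [563.5, -137.8, 309.9]
ee_rot: [[0.926, 0.378, 0.004], [0.378, -0.926, 0.001], [0.004, 0.0, -1.0]]
ft_force: [-0.5, -0.3, 0.7]
finger_gap: -0.1
```

Call:
move_arm(
  steps=[
    {"delta_pos": [0,0,0],"delta_rot": [0,0,0]},
    {"delta_pos": [0,0,0],"delta_rot": [0,0,0]},
  ],
)

```text
t: 2.22
ee_pos: [560.0, -142.1, 308.5]
ee_rot: [[0.927, 0.374, -0.001], [0.374, -0.927, -0.0], [-0.001, 0.0, -1.0]]
ft_force: [-0.8, -0.1, 0.2]
finger_gap: 0.3
```

```bash
cat > w.py <<'E'
from h import *
import sys
from scipy.optimize import least_squares
tag=sys.argv[1];p0=[float(a) for a in sys.argv[2:5]] if len(sys.argv)>4 else [702,-45,-5]
o=manip.observe();print(o["t"],o["ee_pos"].round(1),o["ee_rot"].round(3).tolist(),o["ft_force"].round(2),o["finger_gap"])
C=cam("wrist");im,D=manip.capture("wrist");np.save(f"w{tag}.npy",D)
ks=[];ob=[]
for f in ANG:
    for n,r,z in ((f"stud_{f}_top",167,88),(f"cover_{f}_handle",222,90)):
        for q in manip.tip_of(n,"wrist")[:2]:
            v,u=q["location"];e=proj(pt(*p0,f,r,z),C)[0]
            print(n,round(q["score"],2),round(u,1),round(v,1),"exp",e.round(),onplane(u,v,z,C).round(1))
            if np.hypot(u-e[0],v-e[1])<40: ks.append((f,r,z));ob.append((u,v));break
s=least_squares(lambda p:(proj([pt(*p,*k) for k in ks],C)-np.array(ob)).ravel(),p0,loss="soft_l1")
print("fit",s.x.round(2),s.fun.round(1))
P=cloud(D,C);m=(D>0)&(abs(P[...,2]-159)<4)&(np.hypot(P[...,0]-p0[0],P[...,1]-p0[1])<105);q=P[m]
if m.sum()>50: print("disc",m.sum(),q.mean(0).round(1),cv2.minEnclosingCircle(q[:,:2].astype(np.float32)))
for f in ANG:
    for r,z in ((167,88),(222,90)):
        a=proj(pt(*s.x,f,r,z),C)[0];cv2.circle(im,tuple(int(i) for i in a.round()),2,(255,0,255),-1)
cv2.imwrite(f"pics/w{tag}.png",im)
E
python3 w.py 1
```

```text
2.2167 [ 560.  -142.1  308.5] [[0.927, 0.374, -0.001], [0.374, -0.927, -0.0], [-0.001, 0.0, -1.0]] [-0.81 -0.07  0.22] 0.2691274517130136
stud_left_top 0.87 42.3 4.0 exp [50.  1.] [638.8 118.7  88. ]
cover_left_handle 0.23 310.8 140.6 exp [-7. -2.] [ 616.6 -186.9   90. ]
stud_near_top 0.6 148.7 157.7 exp [155. 155.] [530.3 -24.6  88. ]
cover_near_handle 0.95 135.3 197.7 exp [137. 197.] [479.8 -24.2  90. ]
stud_right_top 0.52 310.6 142.3 exp [313. 140.] [ 614.8 -187.9   88. ]
cover_right_handle 0.71 336.7 180.3 exp [341. 178.] [ 586.7 -233.5   90. ]
fit [697.52 -40.56  -4.82] [ 2.7 -0.1  1.8 -0.1 -2.7  2.  -2.1 -0.6 -0.1 -0.5]
disc 16753 [656.5 -59.2 159.6] ((684.21484375, -47.4122314453125), 88.02558135986328)
```

View pics/w1.png

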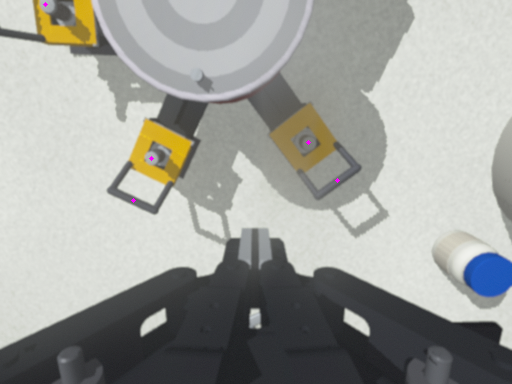

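Call:
move_arm(
  steps=[
    {"delta_pos": [0.15,0.49,0],"delta_rot": [0,0,0]},
    {"delta_pos": [0.15,0.49,0],"delta_rot": [0,0,0]},
    {"delta_pos": [0.15,0.49,0],"delta_rot": [0,0,0]},
    {"delta_pos": [0.15,0.49,0],"delta_rot": [0,0,0]},
    {"delta_pos": [0.15,0.49,-0.1],"delta_rot": [0,0,0]},
  ],
)

```text
t: 2.98
ee_pos: [618.0, 43.0, 303.2]
ee_rot: [[0.928, 0.372, 0.004], [0.372, -0.928, -0.0], [0.004, 0.001, -1.0]]
ft_force: [1.0, 1.0, 0.6]
finger_gap: 0.0
```

Call:
move_arm(
  steps=[
    {"delta_pos": [0.15,0.49,-0.3],"delta_rot": [0,0,0]},
    {"delta_pos": [0.15,0.49,-0.3],"delta_rot": [0,0,0]},
    {"delta_pos": [0,0,-0.4],"delta_rot": [0,0,0]},
    {"delta_pos": [0,0,-0.4],"delta_rot": [0,0,0]},
    {"delta_pos": [0,0,0],"delta_rot": [0,0,0]},
  ],
)

```text
t: 3.4
ee_pos: [632.8, 110.8, 191.6]
ee_rot: [[0.927, 0.375, -0.014], [0.375, -0.927, -0.002], [-0.013, -0.004, -1.0]]
ft_force: [-0.9, -0.4, -1.0]
finger_gap: -0.2
```

Call:
move_arm(
  steps=[
    {"delta_pos": [0,0,0],"delta_rot": [0,0,0]},
    {"delta_pos": [0,0,0],"delta_rot": [0,0,0]},
  ],
)

```text
t: 3.57
ee_pos: [638.7, 110.2, 200.7]
ee_rot: [[0.928, 0.373, 0.002], [0.373, -0.928, 0.0], [0.002, 0.001, -1.0]]
ft_force: [0.9, 0.3, 0.4]
finger_gap: 0.2
```

```bash
python3 w.py 2 697.5 -40.5 -4.8
```

```text
3.5667 [638.7 110.2 200.7] [[0.928, 0.373, 0.002], [0.373, -0.928, 0.0], [0.002, 0.001, -1.0]] [0.92 0.33 0.41] 0.16875018644869227
stud_left_top 0.86 247.6 193.0 exp [248. 194.] [640.1 116.6  88. ]
cover_left_handle 0.72 180.1 189.3 exp [178. 192.] [623.6 167.3  90. ]
fit [692.46 -42.9   -6.85] [ 1.1  0.  -1.1 -0. ]
disc 24938 [685.9   6.2 159.7] ((694.23095703125, -20.553085327148438), 78.8892822265625)
```

View pics/w2.png

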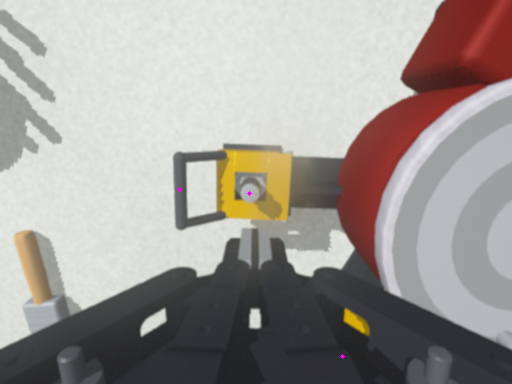

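Call:
move_arm(
  steps=[
    {"delta_pos": [0.02,0.085,-0.25],"delta_rot": [0,0,0]},
    {"delta_pos": [0,0,-0.3],"delta_rot": [0,0,0]},
    {"delta_pos": [0,0,-0.3],"delta_rot": [0,0,0]},
    {"delta_pos": [0,0,-0.15],"delta_rot": [0,0,0]},
    {"delta_pos": [0,0,0],"delta_rot": [0,0,0]},
  ],
)

```text
t: 4.33
ee_pos: [636.6, 116.7, 120.8]
ee_rot: [[0.928, 0.373, -0.007], [0.373, -0.928, -0.001], [-0.006, -0.002, -1.0]]
ft_force: [-0.4, -0.2, -0.7]
finger_gap: 0.2
```

Call:
move_arm(
  steps=[
    {"delta_pos": [0,0,0],"delta_rot": [0,0,0]},
    {"delta_pos": [0,0,0],"delta_rot": [0,0,0]},
  ],
)

```text
t: 4.5
ee_pos: [640.4, 117.2, 125.6]
ee_rot: [[0.928, 0.373, 0.002], [0.373, -0.928, 0.0], [0.002, 0.001, -1.0]]
ft_force: [0.3, -1.0, 0.5]
finger_gap: -0.4
```

```bash
python3 - <<'E'
from h import *
o=manip.observe();print(o["ee_pos"],o["ft_force"])
C=cam("wrist");im,D=manip.capture("wrist");cv2.imwrite("pics/w3.png",im)
E
```

```text
[640.36371178 117.19213564 125.62044043] [ 0.28213095 -1.0355785   0.50741343]
```

View pics/w3.png

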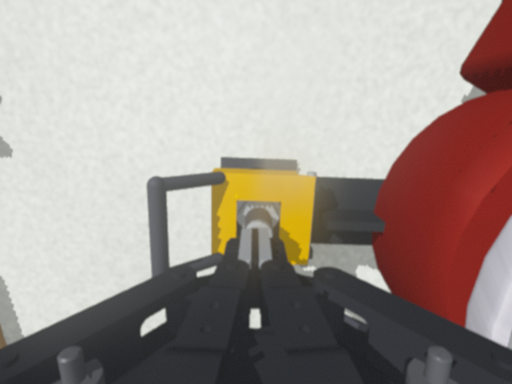

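Call:
move_arm(
  steps=[
    {"delta_pos": [0,0,-0.1],"delta_rot": [0,0,0]},
    {"delta_pos": [0,0,-0.03],"delta_rot": [0,0,0]},
    {"delta_pos": [0,0,0],"delta_rot": [0,0,0]},
  ],
)

```text
t: 4.8
ee_pos: [638.8, 117.0, 114.0]
ee_rot: [[0.928, 0.374, -0.001], [0.374, -0.928, -0.0], [-0.001, -0.0, -1.0]]
ft_force: [-0.2, 0.4, 0.2]
finger_gap: -0.4
```

Call:
move_arm(
  steps=[
    {"delta_pos": [0,0,-0.02],"delta_rot": [0,0,0]},
    {"delta_pos": [0,0,0],"delta_rot": [0,0,0]},
  ],
)

```text
t: 4.97
ee_pos: [639.3, 117.1, 112.9]
ee_rot: [[0.928, 0.374, 0.0], [0.374, -0.928, 0.0], [0.0, 0.0, -1.0]]
ft_force: [0.5, 0.8, -0.2]
finger_gap: -0.0
```

Call:
move_arm(
  steps=[
    {"delta_pos": [0,0,-0.02],"delta_rot": [0,0,0]},
    {"delta_pos": [0,0,0],"delta_rot": [0,0,0]},
  ],
)

```text
t: 5.13
ee_pos: [639.4, 117.1, 112.6]
ee_rot: [[0.928, 0.374, 0.0], [0.374, -0.928, -0.0], [-0.0, 0.0, -1.0]]
ft_force: [-2.1, -0.1, 5.0]
finger_gap: -0.0
```

Call:
move_arm(
  steps=[
    {"delta_pos": [0,0,-0.02],"delta_rot": [0,0,0]},
    {"delta_pos": [0,0,0],"delta_rot": [0,0,0]},
  ],
)

```text
t: 5.3
ee_pos: [639.4, 117.2, 112.5]
ee_rot: [[0.928, 0.374, -0.0], [0.374, -0.928, -0.0], [-0.0, 0.0, -1.0]]
ft_force: [-4.2, -1.4, 10.3]
finger_gap: -0.2
```

Call:
move_arm(
  steps=[
    {"delta_pos": [0,0,0.2],"delta_rot": [0,0,0]},
    {"delta_pos": [0,0,0.45],"delta_rot": [0,0,0]},
    {"delta_pos": [-0.1,-0.1,0.45],"delta_rot": [0,0,0]},
    {"delta_pos": [-0.29,-0.38,0],"delta_rot": [0,0,0]},
    {"delta_pos": [-0.29,-0.38,0],"delta_rot": [0,0,0]},
  ],
)

```text
t: 5.72
ee_pos: [590.9, 53.0, 196.2]
ee_rot: [[0.927, 0.376, 0.008], [0.376, -0.927, 0.0], [0.008, 0.003, -1.0]]
ft_force: [-0.9, -1.0, -0.4]
finger_gap: -0.2
```

Call:
move_arm(
  steps=[
    {"delta_pos": [-0.29,-0.38,0],"delta_rot": [0,0,0]},
    {"delta_pos": [-0.29,-0.38,0],"delta_rot": [0,0,0]},
    {"delta_pos": [-0.18,-0.25,0],"delta_rot": [0,0,0]},
    {"delta_pos": [0,0,0],"delta_rot": [0,0,0]},
    {"delta_pos": [0,0,0],"delta_rot": [0,0,0]},
  ],
)

```text
t: 6.13
ee_pos: [530.8, -24.0, 192.7]
ee_rot: [[0.929, 0.371, 0.001], [0.371, -0.929, 0.0], [0.001, -0.0, -1.0]]
ft_force: [0.7, 0.6, 0.4]
finger_gap: 0.1
```

```bash
python3 w.py 4 697.5 -40.5 -4.8
```

```text
6.1333 [530.8 -24.  192.7] [[0.929, 0.371, 0.001], [0.371, -0.929, 0.0], [0.001, -0.0, -1.0]] [0.72 0.59 0.43] 0.14455682265341951
stud_near_top 0.7 257.5 202.3 exp [258. 201.] [530.1 -26.8  88. ]
cover_near_handle 0.92 226.0 262.0 exp [227. 260.] [474.1 -21.7  90. ]
stud_right_top 0.67 494.1 180.1 exp [492. 178.] [ 613.4 -187.8   88. ]
cover_right_handle 0.21 493.8 180.7 exp [526. 232.] [ 612.7 -186.2   90. ]
fit [696.24 -41.61  -4.98] [ 0.2  0.3  1.1 -0.8 -2.2  0. ]
disc 26972 [638.9 -50.5 159.7] ((639.8485107421875, -45.27096176147461), 68.4720230102539)
```

View pics/w4.png

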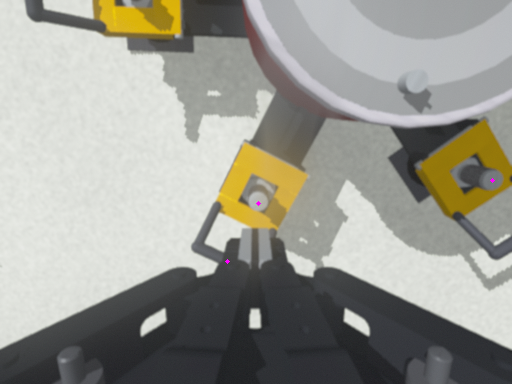

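Call:
move_arm(
  steps=[
    {"delta_pos": [0,-0.035,-0.25],"delta_rot": [0,0,0]},
    {"delta_pos": [0,0,-0.3],"delta_rot": [0,0,0]},
    {"delta_pos": [0,0,-0.3],"delta_rot": [0,0,0]},
    {"delta_pos": [0,0,-0.14],"delta_rot": [0,0,0]},
    {"delta_pos": [0,0,0],"delta_rot": [0,0,0]},
  ],
)

```text
t: 6.9
ee_pos: [528.8, -25.1, 115.2]
ee_rot: [[0.927, 0.374, -0.006], [0.374, -0.927, 0.001], [-0.006, -0.003, -1.0]]
ft_force: [-0.4, -0.2, 0.2]
finger_gap: 0.4
```

Call:
move_arm(
  steps=[
    {"delta_pos": [0,0,0],"delta_rot": [0,0,0]},
    {"delta_pos": [0,0,0],"delta_rot": [0,0,0]},
  ],
)

```text
t: 7.07
ee_pos: [532.4, -25.7, 119.2]
ee_rot: [[0.927, 0.374, 0.002], [0.374, -0.927, -0.0], [0.002, 0.001, -1.0]]
ft_force: [0.7, 0.3, 0.3]
finger_gap: -0.2
```

Call:
move_arm(
  steps=[
    {"delta_pos": [-0.02,0,-0.06],"delta_rot": [0,0,0]},
    {"delta_pos": [0,0,0],"delta_rot": [0,0,0]},
    {"delta_pos": [0,0,0],"delta_rot": [0,0,0]},
  ],
)

```text
t: 7.32
ee_pos: [530.0, -25.8, 114.3]
ee_rot: [[0.928, 0.373, 0.001], [0.373, -0.928, -0.0], [0.001, 0.0, -1.0]]
ft_force: [0.1, -0.4, 0.1]
finger_gap: -0.0
```

Call:
move_arm(
  steps=[
    {"delta_pos": [0,0,-0.02],"delta_rot": [0,0,0]},
    {"delta_pos": [0,0,0],"delta_rot": [0,0,0]},
  ],
)

```text
t: 7.48
ee_pos: [530.3, -25.9, 112.7]
ee_rot: [[0.928, 0.373, 0.002], [0.373, -0.928, -0.0], [0.001, 0.001, -1.0]]
ft_force: [0.7, -0.6, 0.6]
finger_gap: -0.3
```

Call:
move_arm(
  steps=[
    {"delta_pos": [0,0,-0.02],"delta_rot": [0,0,0]},
    {"delta_pos": [0,0,0],"delta_rot": [0,0,0]},
  ],
)

```text
t: 7.65
ee_pos: [530.3, -25.9, 111.0]
ee_rot: [[0.928, 0.373, 0.001], [0.373, -0.928, -0.0], [0.001, 0.001, -1.0]]
ft_force: [0.6, -0.6, 1.9]
finger_gap: -0.4
```

Call:
move_arm(
  steps=[
    {"delta_pos": [0,0,-0.02],"delta_rot": [0,0,0]},
    {"delta_pos": [0,0,0],"delta_rot": [0,0,0]},
  ],
)

```text
t: 7.82
ee_pos: [530.3, -25.8, 109.3]
ee_rot: [[0.928, 0.373, 0.001], [0.373, -0.928, -0.0], [0.001, 0.001, -1.0]]
ft_force: [0.8, -0.7, 1.0]
finger_gap: 0.1
```

Call:
move_arm(
  steps=[
    {"delta_pos": [0,0,-0.02],"delta_rot": [0,0,0]},
    {"delta_pos": [0,0,0],"delta_rot": [0,0,0]},
  ],
)

```text
t: 7.98
ee_pos: [530.2, -25.8, 107.6]
ee_rot: [[0.928, 0.374, 0.001], [0.374, -0.928, -0.0], [0.001, 0.0, -1.0]]
ft_force: [1.2, 0.6, 1.3]
finger_gap: 0.0
```

Call:
move_arm(
  steps=[
    {"delta_pos": [0,0,-0.02],"delta_rot": [0,0,0]},
    {"delta_pos": [0,0,0],"delta_rot": [0,0,0]},
  ],
)

```text
t: 8.15
ee_pos: [530.0, -25.8, 106.1]
ee_rot: [[0.928, 0.374, 0.001], [0.374, -0.928, -0.0], [0.001, 0.0, -1.0]]
ft_force: [0.2, 1.0, 1.8]
finger_gap: -0.0
```

Call:
move_arm(
  steps=[
    {"delta_pos": [0,0,-0.02],"delta_rot": [0,0,0]},
    {"delta_pos": [0,0,0],"delta_rot": [0,0,0]},
  ],
)

```text
t: 8.32
ee_pos: [530.0, -25.8, 106.0]
ee_rot: [[0.928, 0.374, -0.0], [0.374, -0.928, -0.0], [-0.0, -0.0, -1.0]]
ft_force: [-1.6, 0.6, 11.1]
finger_gap: 0.4
```

Call:
move_arm(
  steps=[
    {"delta_pos": [0,0,0.2],"delta_rot": [0,0,0]},
    {"delta_pos": [0,0,0.45],"delta_rot": [0,0,0]},
    {"delta_pos": [0,-0.1,0.5],"delta_rot": [0,0,0]},
    {"delta_pos": [0.22,-0.43,0],"delta_rot": [0,0,0]},
    {"delta_pos": [0.22,-0.43,0],"delta_rot": [0,0,0]},
  ],
)

```text
t: 8.73
ee_pos: [563.9, -97.6, 193.8]
ee_rot: [[0.926, 0.376, 0.004], [0.376, -0.926, -0.001], [0.003, 0.002, -1.0]]
ft_force: [1.2, 0.6, -1.7]
finger_gap: 0.1
```

Call:
move_arm(
  steps=[
    {"delta_pos": [0.22,-0.43,0],"delta_rot": [0,0,0]},
    {"delta_pos": [0.22,-0.43,0],"delta_rot": [0,0,0]},
    {"delta_pos": [0.22,-0.33,0],"delta_rot": [0,0,0]},
    {"delta_pos": [0,0,0],"delta_rot": [0,0,0]},
    {"delta_pos": [0,0,0],"delta_rot": [0,0,0]},
  ],
)

```text
t: 9.15
ee_pos: [611.6, -188.1, 189.6]
ee_rot: [[0.929, 0.371, -0.003], [0.371, -0.929, 0.001], [-0.002, -0.002, -1.0]]
ft_force: [0.9, 0.4, -0.5]
finger_gap: -0.1
```

```bash
python3 w.py 5 696.5 -41.5 -4.9
```

```text
9.15 [ 611.6 -188.1  189.6] [[0.929, 0.371, -0.003], [0.371, -0.929, 0.001], [-0.002, -0.002, -1.0]] [ 0.87  0.4  -0.54] -0.097086368993623
cover_near_handle 0.58 3.2 277.6 exp [  4. 278.] [475.3 -21.6  90. ]
stud_right_top 0.72 256.8 196.5 exp [253. 198.] [ 615.5 -188.2   88. ]
cover_right_handle 0.69 297.8 253.0 exp [296. 251.] [ 584.8 -235.7   90. ]
fit [697.75 -43.95  -5.4 ] [ 2.2 -0.8 -1.4  2.5 -0.  -0.8]
disc 27184 [662.4 -88.1 159.6] ((659.4143676757812, -91.55197143554688), 64.59766387939453)
```

View pics/w5.png

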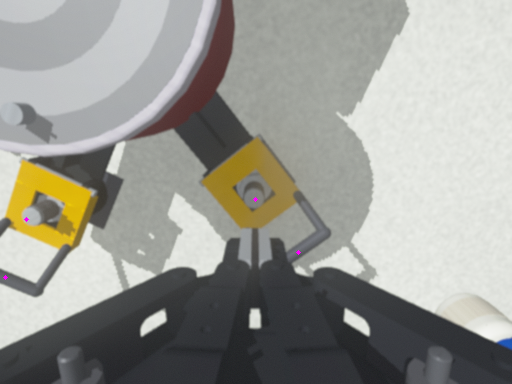

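Call:
move_arm(
  steps=[
    {"delta_pos": [0.03,0,-0.25],"delta_rot": [0,0,0]},
    {"delta_pos": [0,0,-0.3],"delta_rot": [0,0,0]},
    {"delta_pos": [0,0,-0.3],"delta_rot": [0,0,0]},
    {"delta_pos": [0,0,-0.1],"delta_rot": [0,0,0]},
    {"delta_pos": [0,0,0],"delta_rot": [0,0,0]},
  ],
)

```text
t: 9.92
ee_pos: [612.2, -185.6, 116.9]
ee_rot: [[0.927, 0.374, -0.006], [0.374, -0.927, 0.002], [-0.004, -0.004, -1.0]]
ft_force: [0.7, -0.3, -0.5]
finger_gap: 0.2
```

Call:
move_arm(
  steps=[
    {"delta_pos": [0,0,0],"delta_rot": [0,0,0]},
    {"delta_pos": [0,0,0],"delta_rot": [0,0,0]},
  ],
)

```text
t: 10.08
ee_pos: [615.6, -187.2, 121.3]
ee_rot: [[0.928, 0.374, 0.003], [0.374, -0.928, -0.001], [0.002, 0.002, -1.0]]
ft_force: [-0.5, -0.4, 0.2]
finger_gap: -0.3
```

Call:
move_arm(
  steps=[
    {"delta_pos": [0,0,-0.09],"delta_rot": [0,0,0]},
    {"delta_pos": [0,0,0],"delta_rot": [0,0,0]},
    {"delta_pos": [0,0,0],"delta_rot": [0,0,0]},
  ],
)

```text
t: 10.33
ee_pos: [614.6, -187.1, 113.3]
ee_rot: [[0.928, 0.373, 0.0], [0.373, -0.928, -0.0], [0.0, 0.0, -1.0]]
ft_force: [0.3, 0.1, 0.8]
finger_gap: 0.2
```

Call:
move_arm(
  steps=[
    {"delta_pos": [0,0,-0.02],"delta_rot": [0,0,0]},
    {"delta_pos": [0,0,0],"delta_rot": [0,0,0]},
  ],
)

```text
t: 10.5
ee_pos: [614.7, -187.2, 112.6]
ee_rot: [[0.928, 0.373, 0.0], [0.373, -0.928, -0.0], [0.0, 0.0, -1.0]]
ft_force: [-1.1, 0.5, 3.7]
finger_gap: 0.1
```

Call:
move_arm(
  steps=[
    {"delta_pos": [0,0,-0.02],"delta_rot": [0,0,0]},
    {"delta_pos": [0,0,0],"delta_rot": [0,0,0]},
  ],
)

```text
t: 10.67
ee_pos: [614.8, -187.1, 112.5]
ee_rot: [[0.928, 0.374, 0.0], [0.374, -0.928, -0.0], [-0.0, 0.0, -1.0]]
ft_force: [-3.7, 0.9, 11.6]
finger_gap: -0.1
```

Call:
move_arm(
  steps=[
    {"delta_pos": [0,0,0.2],"delta_rot": [0,0,0]},
    {"delta_pos": [0,0,0.5],"delta_rot": [0,0,0]},
    {"delta_pos": [-0.1,0.1,0.5],"delta_rot": [0,0,0.039]},
    {"delta_pos": [-0.22,0.26,0.3],"delta_rot": [0,0,0.039]},
    {"delta_pos": [-0.22,0.26,0],"delta_rot": [0,0,0.039]},
  ],
  jaw=59,
)

```text
t: 11.08
ee_pos: [578.3, -142.1, 229.8]
ee_rot: [[0.728, 0.685, 0.013], [0.685, -0.728, -0.004], [0.007, 0.012, -1.0]]
ft_force: [0.4, 0.5, 0.6]
finger_gap: 50.5
```

Call:
move_arm(
  steps=[
    {"delta_pos": [-0.22,0.26,0],"delta_rot": [0,0,0.039]},
    {"delta_pos": [-0.22,0.26,0],"delta_rot": [0,0,0.039]},
    {"delta_pos": [-0.22,0.26,0],"delta_rot": [0,0,0.039]},
    {"delta_pos": [-0.22,0.26,0],"delta_rot": [0,0,0.039]},
    {"delta_pos": [-0.22,0.26,0],"delta_rot": [0,0,0.039]},
  ],
)

```text
t: 11.5
ee_pos: [490.7, -42.2, 222.5]
ee_rot: [[0.201, 0.98, 0.001], [0.98, -0.201, -0.0], [0.0, 0.001, -1.0]]
ft_force: [0.7, 0.8, 0.4]
finger_gap: 50.0
```

Call:
move_arm(
  steps=[
    {"delta_pos": [-0.22,0.26,0],"delta_rot": [0,0,0.039]},
    {"delta_pos": [0,0,0],"delta_rot": [0,0,0]},
    {"delta_pos": [0,0,0],"delta_rot": [0,0,0]},
    {"delta_pos": [0,0,0],"delta_rot": [0,0,0]},
  ],
)

```text
t: 11.83
ee_pos: [475.7, -23.8, 222.9]
ee_rot: [[0.086, 0.996, 0.002], [0.996, -0.086, -0.001], [-0.0, 0.002, -1.0]]
ft_force: [0.2, -0.4, -0.5]
finger_gap: 50.6
```

```bash
python3 w.py 6 696.5 -42 -5
```

```text
11.8333 [475.7 -23.8 222.9] [[0.086, 0.996, 0.002], [0.996, -0.086, -0.001], [-0.0, 0.002, -1.0]] [ 0.18 -0.41 -0.45] 50.64140166207791
cover_left_handle 0.4 253.2 188.2 exp [440. -91.] [474.2 -20.8  90. ]
stud_near_top 0.82 314.1 184.6 exp [318. 190.] [527.2 -22.7  88. ]
cover_near_handle 0.76 255.9 188.4 exp [255. 190.] [476.6 -21.2  90. ]
fit [696.34 -28.35  -1.88] [ 2.5  0.  -2.4  0.1]
disc 7622 [625.6 -44.3 159.4] ((642.9802856445312, -47.88514709472656), 71.2278060913086)
```

View pics/w6.png

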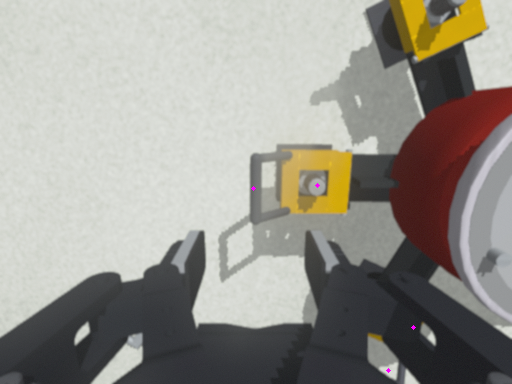

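Call:
move_arm(
  steps=[
    {"delta_pos": [0.01,0.03,-0.35],"delta_rot": [0,0,0]},
    {"delta_pos": [0,0,-0.4],"delta_rot": [0,0,0]},
    {"delta_pos": [0,0,-0.4],"delta_rot": [0,0,0]},
    {"delta_pos": [0,0,-0.2],"delta_rot": [0,0,0]},
    {"delta_pos": [0,0,0],"delta_rot": [0,0,0]},
  ],
)

```text
t: 12.6
ee_pos: [472.2, -21.0, 117.3]
ee_rot: [[0.086, 0.996, -0.009], [0.996, -0.086, 0.001], [0.0, -0.009, -1.0]]
ft_force: [-0.6, -0.1, -0.7]
finger_gap: 50.2
```

Call:
move_arm(
  steps=[
    {"delta_pos": [0,0,0],"delta_rot": [0,0,0]},
    {"delta_pos": [0,0,0],"delta_rot": [0,0,0]},
  ],
)

```text
t: 12.77
ee_pos: [476.9, -21.5, 122.2]
ee_rot: [[0.086, 0.996, 0.002], [0.996, -0.086, -0.0], [-0.0, 0.002, -1.0]]
ft_force: [-0.6, 0.2, 0.5]
finger_gap: 50.5
```

```bash
python3 w.py 7 696.5 -42 -5; python3 - <<'E'
from h import *
im,D=manip.capture("side");cv2.imwrite("pics/s7.png",cv2.resize(im[100:280,150:400],None,fx=3,fy=3))
E
```

```text
12.7667 [476.9 -21.5 122.2] [[0.086, 0.996, 0.002], [0.996, -0.086, -0.0], [-0.0, 0.002, -1.0]] [-0.58  0.22  0.49] 50.54139104213431
stud_near_top 0.75 349.1 235.6 exp [353. 239.] [527.8 -25.4  88. ]
cover_near_handle 0.68 256.0 239.8 exp [253. 240.] [476.8 -22.6  90. ]
fit [696.66 -35.24  -3.3 ] [ 3.9  0.1 -3.3  0. ]
```

View pics/w7.png

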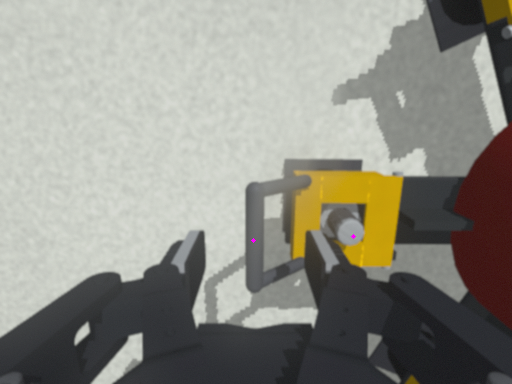

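View pics/s7.png

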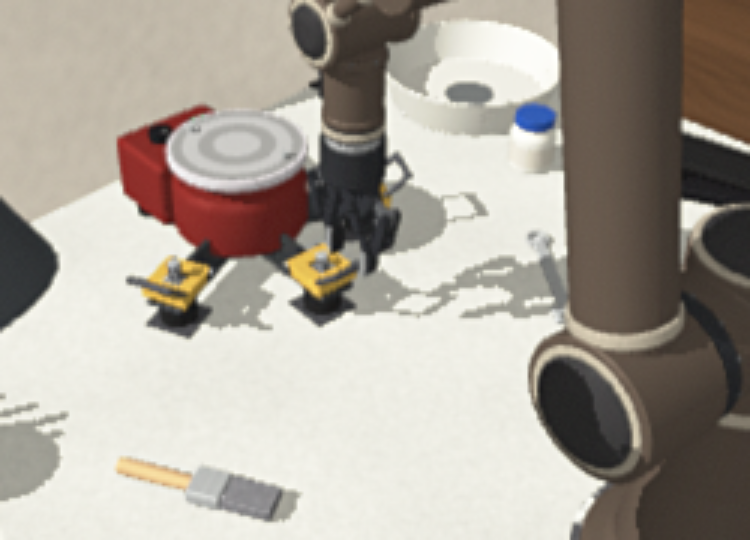

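Call:
move_arm(
  steps=[
    {"delta_pos": [0,-0.01,-0.13],"delta_rot": [0,0,0]},
    {"delta_pos": [0,0,-0.12],"delta_rot": [0,0,0]},
    {"delta_pos": [0,0,-0.06],"delta_rot": [0,0,0]},
    {"delta_pos": [0,0,-0.02],"delta_rot": [0,0,0]},
    {"delta_pos": [0,0,0],"delta_rot": [0,0,0]},
  ],
)

```text
t: 13.58
ee_pos: [474.7, -21.9, 95.2]
ee_rot: [[0.085, 0.996, -0.003], [0.996, -0.085, 0.0], [0.0, -0.003, -1.0]]
ft_force: [0.9, -1.3, -0.3]
finger_gap: 50.4
```

Call:
move_arm(
  steps=[
    {"delta_pos": [0,0,0],"delta_rot": [0,0,0]},
    {"delta_pos": [0,0,0],"delta_rot": [0,0,0]},
  ],
)

```text
t: 13.75
ee_pos: [475.9, -22.0, 96.5]
ee_rot: [[0.085, 0.996, 0.0], [0.996, -0.085, -0.0], [-0.0, 0.0, -1.0]]
ft_force: [0.3, -0.5, 0.1]
finger_gap: 50.2
```

```bash
python3 - <<'E'
from h import *
im,D=manip.capture("wrist");cv2.imwrite("pics/w8.png",im)
E
```

```text
(no output)
```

View pics/w8.png

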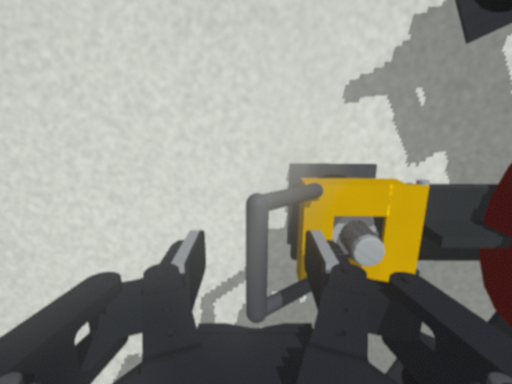

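Call:
move_arm(
  steps=[
    {"delta_pos": [0,0,0],"delta_rot": [0,0,0]},
    {"delta_pos": [0,0,0],"delta_rot": [0,0,0]},
    {"delta_pos": [0,0,0],"delta_rot": [0,0,0]},
    {"delta_pos": [0,0,0],"delta_rot": [0,0,0]},
    {"delta_pos": [0,0,0],"delta_rot": [0,0,0]},
  ],
  jaw=0,
)

```text
t: 14.22
ee_pos: [476.7, -22.1, 96.8]
ee_rot: [[0.086, 0.996, 0.002], [0.996, -0.086, -0.0], [0.0, 0.002, -1.0]]
ft_force: [1.2, 0.2, -0.1]
finger_gap: 7.4
```

Call:
move_arm(
  steps=[
    {"delta_pos": [0,0,0],"delta_rot": [0,0,0]},
    {"delta_pos": [0,0,0],"delta_rot": [0,0,0]},
    {"delta_pos": [0,0,0],"delta_rot": [0,0,0]},
  ],
)

```text
t: 14.47
ee_pos: [476.6, -22.1, 96.8]
ee_rot: [[0.085, 0.996, 0.002], [0.996, -0.085, -0.0], [-0.0, 0.002, -1.0]]
ft_force: [3.1, -0.4, -1.0]
finger_gap: 7.7
```

```bash
python3 - <<'E'
import numpy as np
r=np.hypot(87,29);a0=np.arctan2(29,87);u=np.array([np.cos(np.radians(175)),np.sin(np.radians(175))])
p=0
for d in np.arange(0,71,5):
    a=a0+np.radians(d);s=r*np.cos(a)-87;h=r*np.sin(a)-29
    print(d,(s*u).round(1),round(h,1), "step/75",(( np.array([*(s*u),h])-p)/75).round(3)); p=np.array([*(s*u),h])
im=None
E
```

```text
0 [-0.  0.] 0.0 step/75 [-0.  0.  0.]
5 [ 2.8 -0.2] 7.5 step/75 [ 0.038 -0.003  0.1  ]
10 [ 6.3 -0.6] 14.7 step/75 [ 0.046 -0.004  0.096]
15 [10.4 -0.9] 21.5 step/75 [ 0.055 -0.005  0.091]
20 [15.1 -1.3] 28.0 step/75 [ 0.062 -0.005  0.086]
25 [20.3 -1.8] 34.1 step/75 [ 0.07  -0.006  0.081]
30 [26.1 -2.3] 39.6 step/75 [ 0.076 -0.007  0.074]
35 [32.2 -2.8] 44.7 step/75 [ 0.083 -0.007  0.067]
40 [38.8 -3.4] 49.1 step/75 [ 0.088 -0.008  0.06 ]
45 [45.8 -4. ] 53.0 step/75 [ 0.093 -0.008  0.052]
50 [53.1 -4.6] 56.3 step/75 [ 0.097 -0.008  0.043]
55 [60.6 -5.3] 58.9 step/75 [ 0.1   -0.009  0.035]
60 [68.4 -6. ] 60.8 step/75 [ 0.103 -0.009  0.026]
65 [76.2 -6.7] 62.1 step/75 [ 0.105 -0.009  0.017]
70 [84.2 -7.4] 62.7 step/75 [ 0.106 -0.009  0.008]
```

Call:
move_arm(
  steps=[
    {"delta_pos": [0.038,-0.003,0.1],"delta_rot": [0,0,0]},
    {"delta_pos": [0.046,-0.004,0.096],"delta_rot": [0,0,0]},
    {"delta_pos": [0,0,0],"delta_rot": [0,0,0]},
    {"delta_pos": [0,0,0],"delta_rot": [0,0,0]},
  ],
)

```text
t: 14.8
ee_pos: [482.3, -22.6, 111.0]
ee_rot: [[0.085, 0.996, 0.001], [0.996, -0.085, -0.0], [-0.0, 0.001, -1.0]]
ft_force: [3.6, -2.1, -4.6]
finger_gap: 7.4
```

```bash
python3 - <<'E'
from h import *
im,D=manip.capture("wrist");cv2.imwrite("pics/w9.png",im)
im,D=manip.capture("side");cv2.imwrite("pics/s9.png",cv2.resize(im[100:280,150:400],None,fx=3,fy=3))
E
```

View pics/w9.png

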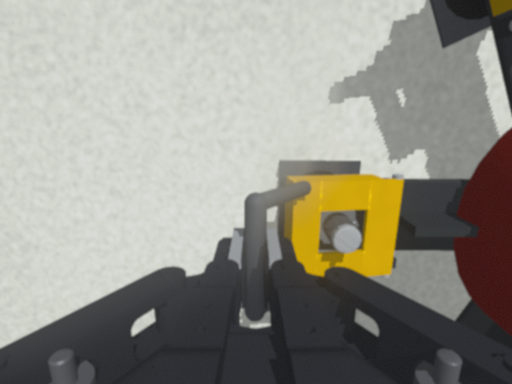

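View pics/s9.png

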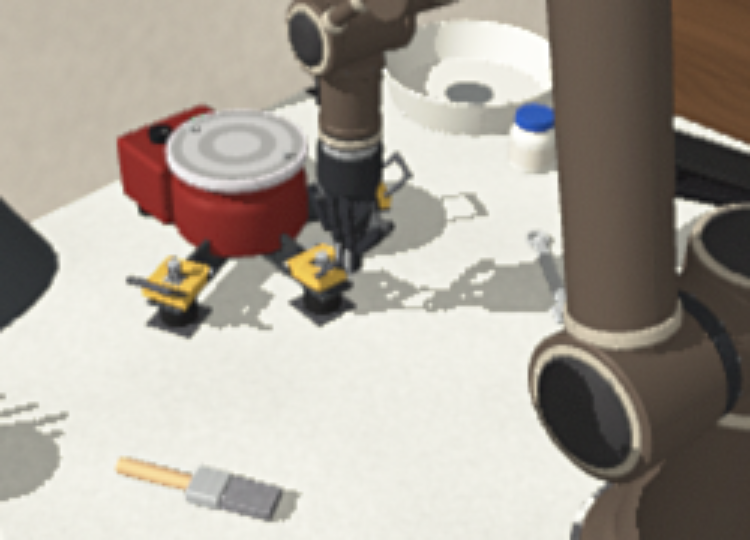

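Call:
move_arm(
  steps=[
    {"delta_pos": [0.055,-0.005,0.091],"delta_rot": [0,0,0]},
    {"delta_pos": [0.062,-0.005,0.086],"delta_rot": [0,0,0]},
    {"delta_pos": [0.07,-0.006,0.081],"delta_rot": [0,0,0]},
    {"delta_pos": [0,0,0],"delta_rot": [0,0,0]},
  ],
)

```text
t: 15.23
ee_pos: [495.3, -23.8, 130.9]
ee_rot: [[0.085, 0.996, -0.003], [0.996, -0.085, 0.0], [-0.0, -0.003, -1.0]]
ft_force: [-1.6, -1.2, -1.1]
finger_gap: 7.8
```

Call:
move_arm(
  steps=[
    {"delta_pos": [0.076,-0.007,0.074],"delta_rot": [0,0,0]},
    {"delta_pos": [0.083,-0.007,0.067],"delta_rot": [0,0,0]},
    {"delta_pos": [0.088,-0.008,0.06],"delta_rot": [0,0,0]},
    {"delta_pos": [0,0,0],"delta_rot": [0,0,0]},
  ],
)

```text
t: 15.57
ee_pos: [512.3, -25.3, 146.6]
ee_rot: [[0.085, 0.996, -0.009], [0.996, -0.085, 0.0], [-0.0, -0.009, -1.0]]
ft_force: [-9.1, -1.7, 8.0]
finger_gap: 7.7
```

```bash
python3 - <<'E'
from h import *
o=manip.observe();print(o["ee_pos"],o["ft_force"])
im,D=manip.capture("wrist");cv2.imwrite("pics/w10.png",im)
im,D=manip.capture("side");cv2.imwrite("pics/s10.png",cv2.resize(im[100:280,150:400],None,fx=3,fy=3))
E
```

```text
[512.27056692 -25.30078597 146.62498981] [-9.06161354 -1.66397838  7.98067561]
```

View pics/w10.png

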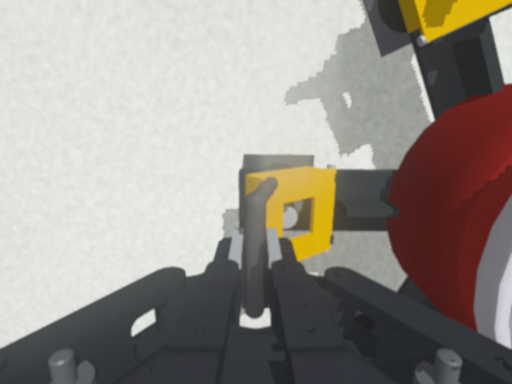

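View pics/s10.png

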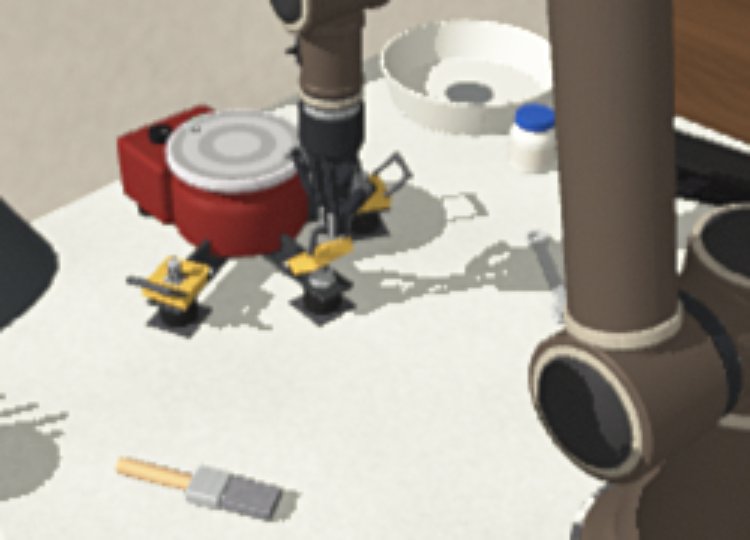

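Call:
move_arm(
  steps=[
    {"delta_pos": [0.085,-0.008,0.062],"delta_rot": [0,0,0]},
    {"delta_pos": [0.09,-0.008,0.053],"delta_rot": [0,0,0]},
    {"delta_pos": [0,0,0],"delta_rot": [0,0,0]},
    {"delta_pos": [0,0,0],"delta_rot": [0,0,0]},
  ],
)

```text
t: 16.0
ee_pos: [526.8, -26.6, 155.7]
ee_rot: [[0.085, 0.996, -0.004], [0.996, -0.085, 0.0], [-0.0, -0.004, -1.0]]
ft_force: [-5.0, -1.2, 6.7]
finger_gap: 7.6
```

Call:
move_arm(
  steps=[
    {"delta_pos": [0.095,-0.009,0.045],"delta_rot": [0,0,0]},
    {"delta_pos": [0.1,-0.009,0.035],"delta_rot": [0,0,0]},
    {"delta_pos": [0,0,0],"delta_rot": [0,0,0]},
    {"delta_pos": [0,0,0],"delta_rot": [0,0,0]},
  ],
)

```text
t: 16.33
ee_pos: [540.8, -27.9, 161.1]
ee_rot: [[0.085, 0.996, -0.005], [0.996, -0.085, 0.0], [-0.0, -0.005, -1.0]]
ft_force: [-6.7, -0.6, 5.6]
finger_gap: 7.8
```

```bash
python3 - <<'E'
from h import *
o=manip.observe();print(o["ee_pos"],o["ft_force"])
im,D=manip.capture("wrist");cv2.imwrite("pics/w11.png",im)
im,D=manip.capture("side");cv2.imwrite("pics/s11.png",cv2.resize(im[100:280,150:400],None,fx=3,fy=3))
E
```

```text
[540.82913056 -27.93579255 161.08019632] [-6.65545938 -0.55101998  5.55021177]
```

View pics/w11.png

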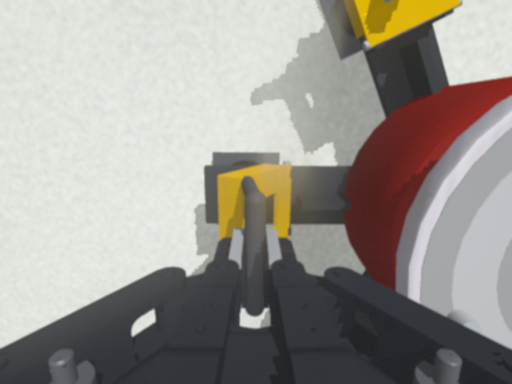

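View pics/s11.png

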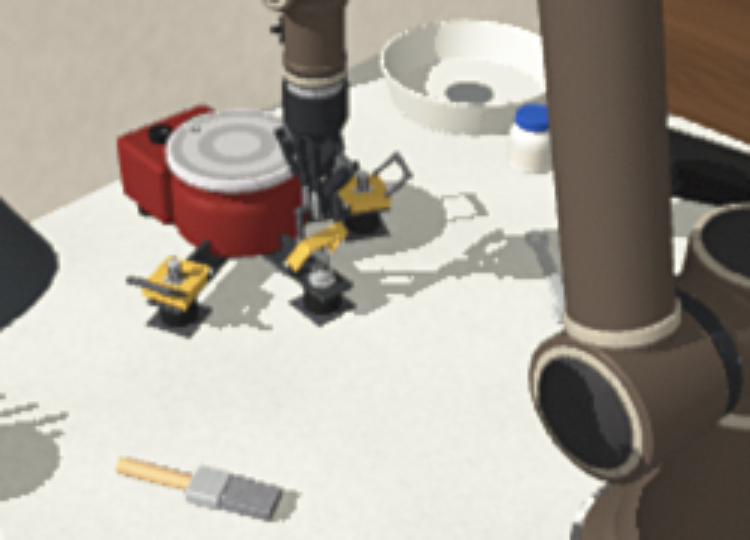

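Call:
move_arm(
  steps=[
    {"delta_pos": [0.1,-0.009,0.025],"delta_rot": [0,0,0]},
    {"delta_pos": [0.06,-0.005,0.01],"delta_rot": [0,0,0]},
    {"delta_pos": [0,0,0],"delta_rot": [0,0,0]},
    {"delta_pos": [0,0,0],"delta_rot": [0,0,0]},
    {"delta_pos": [0,0,0],"delta_rot": [0,0,0]},
  ],
)

```text
t: 16.85
ee_pos: [554.4, -29.2, 164.5]
ee_rot: [[0.085, 0.996, -0.0], [0.996, -0.085, -0.0], [-0.0, -0.0, -1.0]]
ft_force: [-4.4, -1.0, 4.6]
finger_gap: 7.5
```

```bash
python3 - <<'E'
from h import *
o=manip.observe();print(o["ee_pos"],o["ft_force"],o["finger_gap"])
C=cam("wrist");im,D=manip.capture("wrist");cv2.imwrite("pics/w12.png",im);np.save("w12.npy",D)
P=cloud(D,C);hsv=cv2.cvtColor(im,cv2.COLOR_BGR2HSV)
m=(hsv[...,0]>18)&(hsv[...,0]<32)&(hsv[...,1]>170)&(D>0)&(P[...,2]>55)&(np.hypot(P[...,0]-560,P[...,1]+30)<60)
q=P[m];c=q.mean(0);_,S,V=np.linalg.svd(q-c,full_matrices=False);n=V[2]*np.sign(V[2][2]);print(m.sum(),c.round(1),S,n.round(3),"tilt",np.degrees(np.arccos(n[2])))
u=np.array([np.cos(np.radians(175)),np.sin(np.radians(175))]);rr=(q[:,:2]-[697,-42])@u
A=np.polyfit(rr-135,q[:,2],1);print("slope deg",np.degrees(np.arctan(A[0])),rr.min(),rr.max(),q[:,2].min(),q[:,2].max())
for c in("scene","side"):
    i,_=manip.capture(c)
    cv2.imwrite(f"pics/{c}12.png",cv2.resize(i[100:280,130:380],None,fx=3,fy=3))
E
```

```text
[554.42736645 -29.17111297 164.46649015] [-4.4490529  -0.9722544   4.63191268] 7.497706975052005
2624 [538.2 -14.8 109.7] [769.4250512  625.05323338 276.01499691] [ 0.846 -0.092  0.526] tilt 58.275444253135625
slope deg 44.592278063307766 131.8709748230837 172.778865694727 61.46759156939689 141.8447518392312
```

View pics/w12.png

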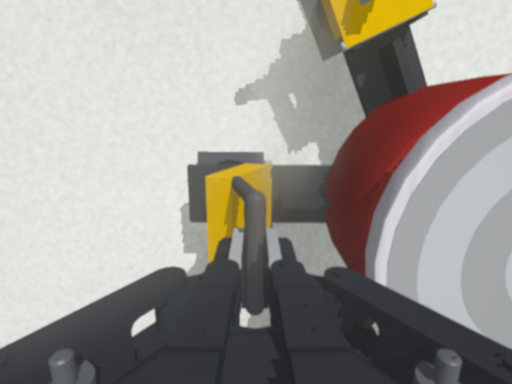

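View pics/side12.png

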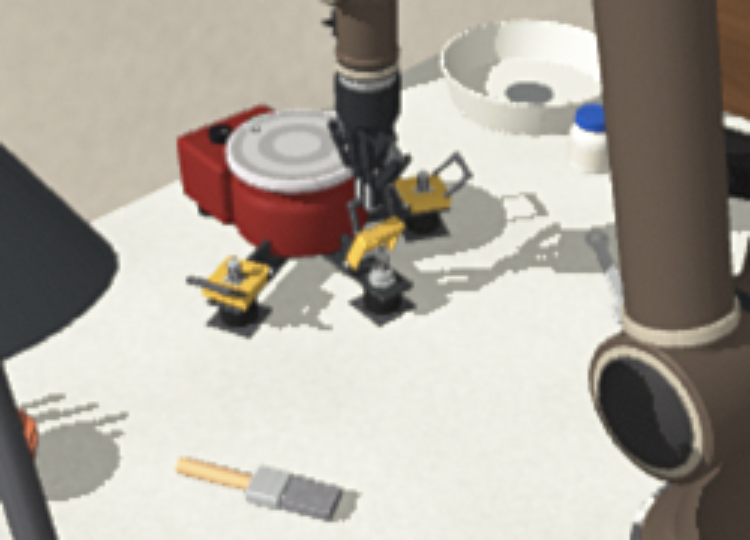

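View pics/scene12.png

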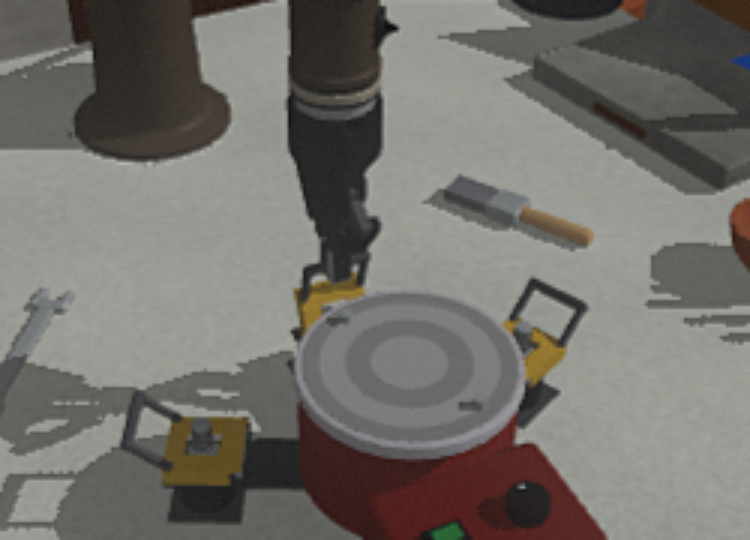

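Call:
move_arm(
  steps=[
    {"delta_pos": [0.02,0,0],"delta_rot": [0,0,0]},
    {"delta_pos": [0,0,0],"delta_rot": [0,0,0]},
    {"delta_pos": [0,0,0],"delta_rot": [0,0,0]},
    {"delta_pos": [0,0,0],"delta_rot": [0,0,0]},
    {"delta_pos": [0,0,0],"delta_rot": [0,0,0]},
  ],
)

```text
t: 17.42
ee_pos: [555.8, -29.2, 164.6]
ee_rot: [[0.085, 0.996, -0.001], [0.996, -0.085, -0.001], [-0.001, -0.001, -1.0]]
ft_force: [-4.7, -1.6, 5.7]
finger_gap: 7.7
```

Call:
move_arm(
  steps=[
    {"delta_pos": [0,0,0],"delta_rot": [0,0,0]},
    {"delta_pos": [0,0,0],"delta_rot": [0,0,0]},
    {"delta_pos": [0,0,0],"delta_rot": [0,0,0]},
    {"delta_pos": [0,0,0],"delta_rot": [0,0,0]},
    {"delta_pos": [0,0,0],"delta_rot": [0,0,0]},
  ],
)

```text
t: 17.83
ee_pos: [555.8, -29.3, 164.6]
ee_rot: [[0.085, 0.996, -0.001], [0.996, -0.085, -0.001], [-0.001, -0.001, -1.0]]
ft_force: [-4.2, -1.3, 6.7]
finger_gap: 7.6
```

```bash
python3 - <<'E'
from h import *
C=cam("wrist");im,D=manip.capture("wrist");P=cloud(D,C);hsv=cv2.cvtColor(im,cv2.COLOR_BGR2HSV)
m=(hsv[...,0]>18)&(hsv[...,0]<32)&(hsv[...,1]>170)&(D>0)&(P[...,2]>55)&(np.hypot(P[...,0]-560,P[...,1]+30)<60)
q=P[m];rng=np.random.default_rng(0);best=(0,)
for _ in range(3000):
    a,b,c=q[rng.choice(len(q),3,replace=False)];n=np.cross(b-a,c-a);L=np.linalg.norm(n)
    if L<100: continue
    n/=L;k=abs((q-a)@n)<1.5
    if k.sum()>best[0]: best=(k.sum(),k)
s=q[best[1]];n=np.linalg.svd(s-s.mean(0),full_matrices=False)[2][2];n*=np.sign(n[2]);print(best[0],len(q),n.round(3),np.degrees(np.arccos(n[2])))
o=manip.observe();print(o["t"],o["ee_pos"],o["ft_force"],o["finger_gap"])
E
```

```text
1728 2639 [-0.388  0.037  0.921] 22.91973144478782
17.8833 [555.80253305 -29.25640532 164.59258306] [-3.77343861 -0.79081909  5.18502308] 7.465787087503776
```

```bash
python3 -c "
from bench import manip
print(manip.job_done())"
```

```text
the job is handed in; nothing more can be done
None
```

The loose stud is the near one. I handed the job in at about 18 s with its cover still gripped and held open at about 67°, or 1.17 rad.

- **Taps:** I tapped the studs in the order left, near, right.
  - The left stud was solid, moving about 0.1 mm between 5 and 10 N.
  - The near stud dropped about 7 mm at around 2 N and stopped solid at 11 N.
  - The right stud was solid at 12 N.
- **Cover angle:** The handle's position gave about 66–67°. A plane fitted to the cover's outer face gave 67°. An earlier rough fit to all its visible yellow points read 58°, but it mixed several faces. All three are well past half-way.
- **Hold:** Over the last half second the pose, the grip (7.5 mm opening) and the force (about 6–8 N) stayed steady. At the top the tool sat about 5 mm above the calculated arc, so the bar has probably slid a little between the pads, but it is still held.
- **Other things:** The last pictures showed the left and right covers shut. The brush, spanner and glaze jar looked undisturbed. I did not check the bowl closely, as it was only partly in view.

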